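# Slide a test carrier under a spring clip

### The arm

A 7-joint arm with a two-finger parallel gripper is mounted at the origin on a cart in front of the work surface, level with it; the furniture and walls round the work are solid. World frame = base frame: x ahead of the robot, y to its left, z up, the work surface at z = 0. Lengths are in m, angles in rad, forces in N, time in s.
With the tool pointing down it reaches from about 0.4 to 0.85 m from the base axis. Payload 10.4 kg.
Tool frame: the origin (TCP) lies on the mounting face of the last link; the fingertips stand 173 mm ahead of it and the grasp point (between the pads) lies 155 mm ahead of it (manip.tip_extent is the distance from the TCP to the fingertips, in m); z points along the fingers, y is the line along which they close (so a half turn about z gives the same grasp; the last joint's range is limited). The gripper opens to 85 mm and grips with 20 to 120 N. Pads are 22 mm wide; open, the fingers measure 114 mm over their backs; the gripper's body (76 mm by 85 mm) begins 54 mm behind the grasp point. The pads swing forward as they close: fully open they stand 13 mm farther back than shut.
Start: joints at [1.106, 0.332, -0.065, 1.46, 0.022, 1.35, -0.088], TCP at [0.267, -0.565, 0.405] pointing down, gripper open.
Joint ranges: [-2.6, 2.6], [-0.5, 2.12], [-1.47, 1.34], [0.16, 2.42], [-1.27, 4.41], [0.06, 2.06], [-2.6, 2.6]. Speed limits (rad/s): [2.22, 2.22, 2.79, 2.79, 3.14, 3.14, 3.14].

### API

Orientations are given as a unit quaternion [x, y, z, w].
In Python, from workcell import manip gives the robot as it stands.
- The arm moves only by the tool move_arm, never from a script. Its argument "plan" is one flat list of numbers, 7 for each row, row after row: the turn, a rotation vector about the tool's x, y, z in rad, then the shift along the tool's x, y, z in m, then the finger opening in m, from 0 to 0.0854. In form: [ax, ay, az, dx, dy, dz, gripper, ax, ay, az, dx, dy, dz, gripper, ...]. A call has 1 to 12 rows; each row is the pose to reach, as a shift and turn from the pose commanded when the call began, along the tool's axes at that moment; what a row does not reach only later rows make up. A row lasts 1/8 s, in which the tool goes at most 62.5 mm and 10.7 degrees, less where a joint would pass 70% of its speed; a pose out of reach is approached as far as the arm can. A call with a gripper value outside its range is refused whole. The fingers move at their own pace and stop on an object; "squeeze" is the grip in N (left out, the last holds). Time passes only in rows, so rows that repeat a pose let the fingers close. It gives the time, the measured TCP pose, the force, the opening and the grip force at its end, in the units of the state.
- manip.get_obs(): the state, without advancing time (a new reading comes with each control period).
- manip.camera(name): name is "scene" or "top"; returns a dict with "color" (400x640x3 uint8, red, green, blue), "fx", "fy", "cx", "cy" (pixels), "cam_to_world" (4x4, takes a point from camera to world coordinates). Camera axes: x right, y down, z forward; pixel columns grow to the right and rows downward; lengths in m; the calibration is good to about 2 mm. A picture is of the moment at which its call begins. There is no depth.
- manip.hand_in(): hands the job in; it is judged then, once.
Trained networks look in a picture, given as the dict that the camera call returned (one of the last four; its "shot" number tells which), for a name from the list of things; names that differ only in an ending like _2 or _b are one class to them, and where a whole thing is asked for, a point or a joint stands for the part that bears it (a point fixed in the world has none). Each returns a list of dicts, best first, with "conf" (0 to 1); they miss things now and then, are a little off and sometimes report something else, mostly with a low value. They report only what shows in the picture. A call takes as long as a camera call. They do not tell look-alikes from the thing itself.
- manip.look_for(picture, label): "position" ([x, y, z] in m, in the coordinates of the camera as it stood for that picture, good to about 4 mm: the middle of the surface that is visible of it).
- manip.silhouettes(picture, label): "pixels" (400x640 bool, what is visible of it).
- manip.tip_of(picture, label): "position" ([x, y, z] in m, in the coordinates of the camera as it stood for that picture, good to about 4 mm: a listed point, or the origin of a listed thing).
The state is a dict: "clock": time; "joint_pos": joint angles; "joint_velocities": joint speeds; "tau": joint torques, N m; "position": TCP position; "ee_rot": TCP orientation; "ft_force": force on the tool from outside, world axes, zero at the start; "torque": the same for the moment, N m; "grip_width": opening from 0.0 (shut) to 1.0 (fully open); "grasp_force": force on a finger pad.
Only numpy, scipy, OpenCV 4.12 (cv2) and the standard library are available. Lean on these libraries where they do the work, as an engineer would, in place of code of your own. Each camera call takes 0.05 s, during which the arm holds its last target. There are 200 camera calls.

### The job

On the small reading stage, press the orange paddle down with one fingertip so that the spring clip's foot rises, and keep it held down while the other fingertip pushes the blue cassette carrier along its channel, under the raised foot, until it is fully home against the dark stop. Only then let the paddle up so that the clip comes down and clamps the carrier, and move clear. Only push the carrier, never lift or carry it, and leave the things standing around where they are.

Things in the scene. Friction and masses are not known exactly. Their poses are not given: they have to be found in the camera images.
- stage: grey reading stage, 215 x 116 mm, fixed, placed and turned at random. Origin at table height on the channel's centre line; x along the channel towards the stop, y left, z up. All stage positions here are mm in this frame. The base plate's top is 12 mm high. The steel clip shaft (radius 5) runs along x at y = -33, z = 34; its posts at x = -134 and 58 reach z = 40
- entry (a point): middle of the channel floor's open rear end, at x = -140, y = 0, z = 24 in the stage's frame. The aluminium channel runs from here along x to the stop: floor level at z = 24, guides with inner faces at y = -20 and 20, 4 mm thick, tops at z = 32
- stop (a point): centre of the dark stop's face, at x = 60, y = 0, z = 28 in the stage's frame; the stop's top is at z = 34
- clip (a joint): angle of the spring clip (rad) about its shaft: 0 = foot down, closed; 0.22 = orange paddle pressed to its hard end, foot raised; about 0.09 when the foot rests on the carrier. Pressing the paddle's middle takes about 2 N to start and 5 N to hold it fully down; let go, the clip shuts by itself
- paddle (a point): middle of the orange paddle's top face, near x = -85, y = -65 in the stage's frame. Paddle: x = -130 to -40, y = -42 to -84; press down anywhere on it. At rest it slopes up away from the channel (middle at z = 34); fully pressed it is level at z = 27, 3 mm above the channel's floor. A finger can slide along it while pressing. It lies 65 mm (middle to middle) beside the channel
- foot (a point): lowest point of the clip's black foot, which is over the channel's centre line at x = 38 to 50 in the stage's frame. Closed it is 1 mm above the channel's floor and bars the carrier's 4 mm plate, and pushing the carrier at it does not raise it; with the paddle fully pressed it is 8 mm above the floor
- carrier: blue plate 110 x 36 x 4 mm with a white test cassette fixed on it, loose in the channel, 50 to 95 g. Origin: centre of its underside; x towards the stop. Its rear end (x = -55 to -49) is a full-width lip 18 mm high: push on its rear face. Front edge at x = 55. Home, its origin is at x = 5 in the stage's frame; it starts 30 to 46 mm short of that, not yet at the foot
- spare_cassette: white test cassette, 70 x 20 x 6 mm, lying loose on the stage's base beside the foot, on the paddle's side of the channel, 12 mm above the table; leave alone. Origin: centre of its underside
- timer: white timer, 64 x 64 x 20 mm, on the table; leave alone. Origin: centre of its underside
- label_roll: white roll of labels, 63 mm across, 25 mm high, on the table; leave alone. Origin: centre of its underside
- dropper: white dropper bottle, 20 mm across, 64 mm high, on the table; leave alone. Origin: centre of its underside
- tube: capped sample tube with a blue tip, 72 mm long, lying on the table; leave alone. Origin: centre of its underside
Mind the look-alikes: they are no part of the job. There is more than one size of the carrier; the job needs the smaller.

How it is judged:
By the outcome, as a careful person would: the job done as asked, in the order asked, and still so for the second after the job is handed in, with the robot touching nothing.
It also fails if it takes over 32 s, if anything falls off the work surface, if the arm or the gripper's body presses on something with over 40 N, if the wrist force passes 120 N, or if a joint passes its speed limit or range.

## Working session

There is one attempt and no reset: what is moved stays moved. The work goes in short steps, Python scripts to look and compute and a tool call to move; the robot and the scene stay as the last step left them, time stands still between calls to the robot, and variables do not carry over. Pictures are saved under pics/ and viewed, at most 10 in all, crops included, and the job is handed in when it is done.

Besides the shell and the picture viewer there is one more tool, called after ">>>" in YAML: its name, and indented under it one key for each argument. move_arm: Moves the arm, as the interface text tells. Its arguments: {"type":"object","properties":{"plan":{"type":"array","items":{"type":"number"}},"squeeze":{"type":"number"}},"required":["plan"]}

```bash
mkdir -p pics; cat > h.py <<'E'
import numpy as np, cv2
from workcell import manip
from scipy.spatial.transform import Rotation as R
def w(pic,p): return (np.array(pic["cam_to_world"])@np.r_[p,1])[:3]
def ray(pic,u,v,z):
    T=np.array(pic["cam_to_world"]); d=T[:3,:3]@np.array([(u-pic["cx"])/pic["fx"],(v-pic["cy"])/pic["fy"],1]); o=T[:3,3]
    return o+d*(z-o[2])/d[2]
def proj(pic,P):
    T=np.array(pic["cam_to_world"]); c=T[:3,:3].T@(np.array(P)-T[:3,3]); return pic["fx"]*c[0]/c[2]+pic["cx"],pic["fy"]*c[1]/c[2]+pic["cy"]
E
python3 - <<'E'
from h import *
np.set_printoptions(precision=4,suppress=True)
for n in ("top","scene"):
    p=manip.camera(n); cv2.imwrite(f"pics/{n}1.png",p["color"][:,:,::-1])
    print(n,p["fx"],np.array(p["cam_to_world"])[:3,3])
    for l in ["entry","stop","paddle","foot","carrier","stage","spare_cassette"]:
        for r in manip.tip_of(p,l)[:3]:
            W=w(p,r["position"]); print(l,round(r["conf"],2),W,np.round(proj(p,W)))
print(manip.get_obs())
E
```

```text
top 388.95757457229575 [ 0.4486 -0.3317  0.8978]
entry 0.77 [ 0.4365 -0.2121  0.0192] [260. 248.]
stop 0.95 [ 0.6401 -0.2225  0.0264] [267. 158.]
stop 0.67 [ 0.4333 -0.2157  0.0228] [261. 250.]
paddle 0.91 [ 0.4945 -0.2843  0.0364] [292. 222.]
paddle 0.6 [ 0.4926 -0.5809  0.0017] [421. 226.]
foot 0.72 [ 0.6232 -0.2225  0.027 ] [266. 165.]
carrier 0.65 [ 0.5527 -0.2159  0.0211] [263. 197.]
carrier 0.56 [ 0.5742 -0.0696 -0.    ] [201. 187.]
stage 0.6 [ 0.5797 -0.2177  0.0038] [265. 186.]
spare_cassette 0.79 [ 0.6041 -0.2836  0.0091] [294. 176.]
spare_cassette 0.56 [ 0.4408 -0.487   0.0055] [381. 248.]
spare_cassette 0.53 [ 0.5525 -0.2147  0.0197] [262. 197.]
scene 395.6719749968664 [ 0.1373 -0.9315  0.5161]
entry 0.61 [ 0.4395 -0.21    0.0234] [255. 204.]
stop 0.64 [ 0.6415 -0.2236  0.0274] [331. 182.]
paddle 0.76 [ 0.4934 -0.2801  0.0334] [291. 208.]
foot 0.7 [ 0.6252 -0.2224  0.0239] [325. 184.]
carrier 0.64 [ 0.5555 -0.22    0.0234] [301. 192.]
carrier 0.55 [ 0.5829 -0.0717  0.0001] [282. 173.]
stage 0.82 [ 0.5774 -0.2176 -0.0032] [308. 198.]
stage 0.24 [ 0.5286 -0.4448 -0.0036] [347. 255.]
spare_cassette 0.72 [ 0.6057 -0.2788  0.0117] [332. 201.]
spare_cassette 0.59 [ 0.6235 -0.2234  0.0251] [325. 184.]
{'clock': 0.8, 'joint_pos': array([ 1.1064,  0.3322, -0.0647,  1.4601,  0.0216,  1.3499, -0.0885]), 'joint_velocities': array([-0.001 , -0.0008,  0.001 , -0.0003, -0.0022,  0.0007,  0.0015]), 'tau': array([  0.0007, -62.5172,   0.0496, -39.1812,   0.0166,   0.0016,
        -0.0001]), 'position': array([ 0.2672, -0.565 ,  0.4048]), 'ee_rot': array([0.9757, 0.2191, 0.    , 0.0001]), 'ft_force': array([ 0.3693, -0.3381, -0.3231]), 'torque': array([-0.0242, -0.0535,  0.0103]), 'grasp_force': 0.0, 'grip_width': 0.9999015400862544}
```

```bash
python3 - <<'E'
import cv2
a=cv2.imread("pics/top1.png")[110:290,170:470]
b=cv2.imread("pics/scene1.png")[140:300,200:440]
cv2.imwrite("pics/top1c.png",cv2.resize(a,(800,480),interpolation=cv2.INTER_CUBIC))
cv2.imwrite("pics/scene1c.png",cv2.resize(b,(800,533),interpolation=cv2.INTER_CUBIC))
E
```

```text
(no output)
```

View pics/top1c.png

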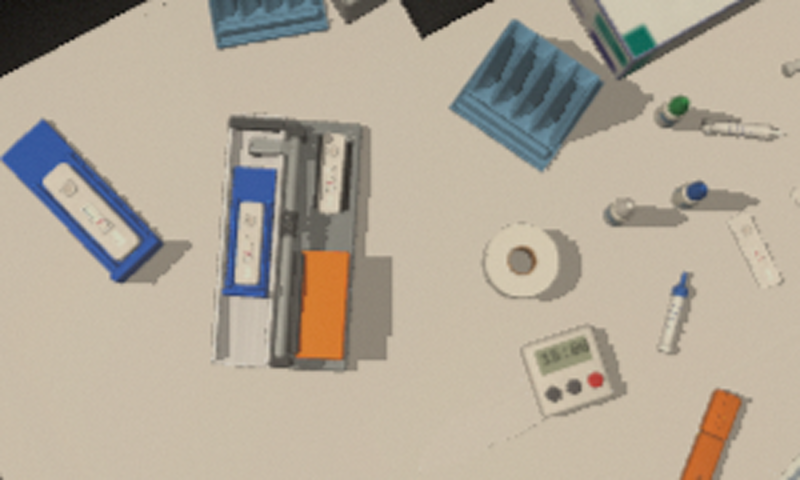

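View pics/scene1c.png

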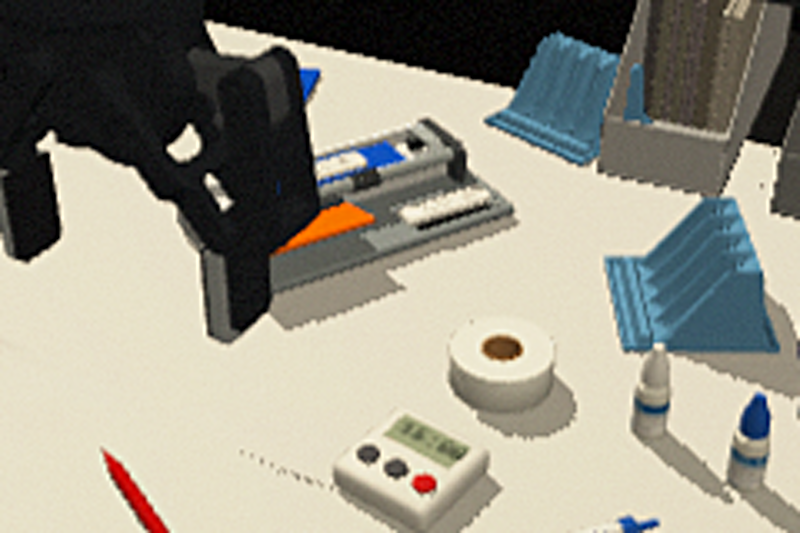

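The small carrier in the stage's channel (top crop ~(250,230)) is the one to push. The bigger carrier on the table at (80,200) is a look-alike. The orange paddle is at (325,305), and the orange piece at (710,440) is another look-alike. This enlarged crop confirms it. Next I fit the stage pose.

```bash
cat >> h.py <<'E'
def fit(S,W):
    S,W=np.array(S),np.array(W); s,m=S.mean(0),W.mean(0); a=S-s;b=W-m
    th=np.arctan2((a[:,0]*b[:,1]-a[:,1]*b[:,0]).sum(),(a*b).sum()); c,q=np.cos(th),np.sin(th)
    Rm=np.array([[c,-q],[q,c]]); return th,m-Rm@s,Rm
E
python3 - <<'E'
from h import *
np.set_printoptions(precision=4,suppress=True)
ref={"entry":(-.14,0),"stop":(.06,0),"paddle":(-.085,-.065),"foot":(.044,0)}
S=[];Wd=[]
ps={n:manip.camera(n) for n in("top","scene")}
hz={"entry":.024,"stop":.028,"paddle":.034,"foot":.025}
for n,p in ps.items():
    for l in ref:
        r=manip.tip_of(p,l)
        if r: 
            W=w(p,r[0]["position"]); W=ray(p,*proj(p,W),hz[l]); S.append(ref[l]);Wd.append(W[:2])
th,t,Rm=fit(S,Wd); print(np.degrees(th),t); print((np.array(Wd)-t-(Rm@np.array(S).T).T)*1000)
p=ps["top"]
for l in("carrier","paddle"):
    for r in manip.silhouettes(p,l)[:2]:
        v,u=np.nonzero(r["pixels"]); q=np.array([ray(p,a,b,.03)[:2] for a,b in zip(u,v)]).astype(np.float32)
        rc=cv2.minAreaRect(q*1000); print(l,r["conf"],rc, "stage ctr",Rm.T@(np.array(rc[0])/1000-t), "x range",np.percentile((q-t)@Rm[:,0],[0,100]),"y",np.percentile((q-t)@Rm[:,1],[0,100]))
o=manip.get_obs(); T=R.from_quat(o["ee_rot"]).as_matrix(); print(T,manip.tip_extent)
E
```

```text
-0.02050951689731866 [ 0.5528 -0.2169]
[[  24.8136    3.6109]
 [-177.3908    4.9997]
 [  23.6962   -3.3626]
 [  26.7699   -7.8224]
 [  25.7236   15.3468]
 [  23.1291  -10.4945]
 [  25.7719    0.5165]
 [  27.4864   -2.7945]]
carrier 0.81 ((551.629638671875, -216.3166961669922), (39.911258697509766, 111.25222778320312), 87.74723815917969) stage ctr [-0.0012  0.0006] x range [-0.0561  0.0547] y [-0.0202  0.0224]
carrier 0.68 ((576.7706909179688, -75.75348663330078), (148.4583282470703, 49.07698440551758), 45.334102630615234) stage ctr [0.0239 0.1412] x range [-0.0419  0.0904] y [0.0747 0.2073]
paddle 0.84 ((540.02294921875, -263.9464416503906), (193.40586853027344, 70.60333251953125), 9.100939750671387) stage ctr [-0.0128 -0.047 ] x range [-0.1058  0.0784] y [-0.084   0.0015]
[[ 0.904   0.4275  0.    ]
 [ 0.4275 -0.904  -0.    ]
 [-0.      0.     -1.    ]] 0.1734
```

```bash
python3 - <<'E'
from h import *
np.set_printoptions(precision=4,suppress=True)
p=manip.camera("top")
r0={"e":(-.14,0),"s":(.06,0),"p":(-.085,-.065),"f":(.044,0)}
D=[("e",.4365,-.2121),("s",.6401,-.2225),("p",.4945,-.2843),("f",.6232,-.2225),("e",.4395,-.21),("s",.6415,-.2236),("p",.4934,-.2801),("f",.6252,-.2224)]
S=[r0[d[0]] for d in D];W=[d[1:] for d in D]
th,t,Rm=fit(S,W); print(np.degrees(th),t); print((np.array(W)-t-(Rm@np.array(S).T).T)*1000)
h=cv2.cvtColor(p["color"],cv2.COLOR_RGB2HSV)
def blob(lo,hi,box,z):
    m=cv2.inRange(h,lo,hi); k=np.zeros_like(m); a,b,c,d=box; k[c:d,a:b]=m[c:d,a:b]; v,u=np.nonzero(k)
    q=np.array([ray(p,x,y,z)[:2] for x,y in zip(u,v)],np.float32); rc=cv2.minAreaRect(q*1000); bx=cv2.boxPoints(rc)/1000
    print(rc); print("stage corners",((bx-t)@Rm)*1000)
blob((5,150,120),(20,255,255),(270,310,195,250),.034)
blob((105,120,60),(125,255,255),(250,276,165,226),.028)
E
```

```text
-2.8979901409272473 [ 0.5803 -0.22  ]
[[-3.9494  0.8096]
 [-0.0936  0.5211]
 [ 2.4072 -3.6929]
 [-1.0141 -0.2878]
 [-0.9494  2.9096]
 [ 1.3064 -0.5789]
 [ 1.3072  0.5071]
 [ 0.9859 -0.1878]]
((491.8804016113281, -281.5360412597656), (37.37387466430664, 89.23959350585938), 86.97356414794922)
stage corners [[-129.8267  -84.5253]
 [ -40.5874  -84.7254]
 [ -40.5036  -47.3516]
 [-129.743   -47.1516]]
((551.976318359375, -218.16796875), (34.34138107299805, 106.9708023071289), 87.16376495361328)
stage corners [[-81.8167 -16.8415]
 [ 25.154  -16.7262]
 [ 25.117   17.6152]
 [-81.8537  17.4999]]
```

>>> move_arm:
  plan: [0,0,0.1,0.04,-0.025,0.01,0.05,0,0,0.2,0.09,-0.056,0.03,0.05,0,0,0.3,0.14,-0.087,0.05,0.05,0,0,0.4,0.19,-0.118,0.07,0.05,0,0,0.493,0.24,-0.15,0.08,0.05,0,0,0.493,0.29,-0.18,0.08,0.05,0,0,0.493,0.321,-0.2,0.09,0.05,0,0,0.493,0.321,-0.2,0.1,0.05,0,0,0.493,0.321,-0.2,0.125,0.05,0,0,0.493,0.321,-0.2,0.15,0.05,0,0,0.493,0.321,-0.2,0.16,0.05,0,0,0.493,0.321,-0.2,0.16,0.05]

```text
clock: 2.95
position: [0.4716, -0.2475, 0.2445]
ee_rot: [1.0, -0.026, -0.0, -0.0]
ft_force: [-0.1, -0.2, 0.1]
grip_width: 0.585
grasp_force: 0.0
```

```bash
cat >> h.py <<'E'
np.set_printoptions(precision=4,suppress=True)
t=np.array([.5803,-.2200]);th=np.radians(-2.95);Rm=np.array([[np.cos(th),-np.sin(th)],[np.sin(th),np.cos(th)]])
def st():
    o=manip.get_obs(); T=R.from_quat(o["ee_rot"]).as_matrix()
    print("clk",o["clock"],"stage xy mm",Rm.T@(o["position"][:2]-t)*1000,"z",o["position"][2]*1000,"toolx deg",np.degrees(np.arctan2(T[1,0],T[0,0])),"zaxis",T[:,2],"F",o["ft_force"],"Fstage",Rm.T@o["ft_force"][:2],"grip",o["grip_width"]*85.4)
E
python3 - <<'E'
from h import *
st(); print(manip.tip_extent)
for n in("top","scene"):
    p=manip.camera(n); a=p["color"][100:300,200:400] if n=="top" else p["color"][130:280,200:400]
    cv2.imwrite(f"pics/{n}2.png",cv2.resize(a,None,fx=4 if n=="scene" else 3,fy=4 if n=="scene" else 3,interpolation=2)[:,:,::-1])
E
```

```text
clk 2.95 stage xy mm [-107.167   -33.0276] z 244.45835969581336 toolx deg -2.9766094859085697 zaxis [-0.0008  0.0002 -1.    ] F [-0.0906 -0.1634  0.1188] Fstage [-0.0821 -0.1678] grip 49.955229063497846
0.1734
```

View pics/scene2.png

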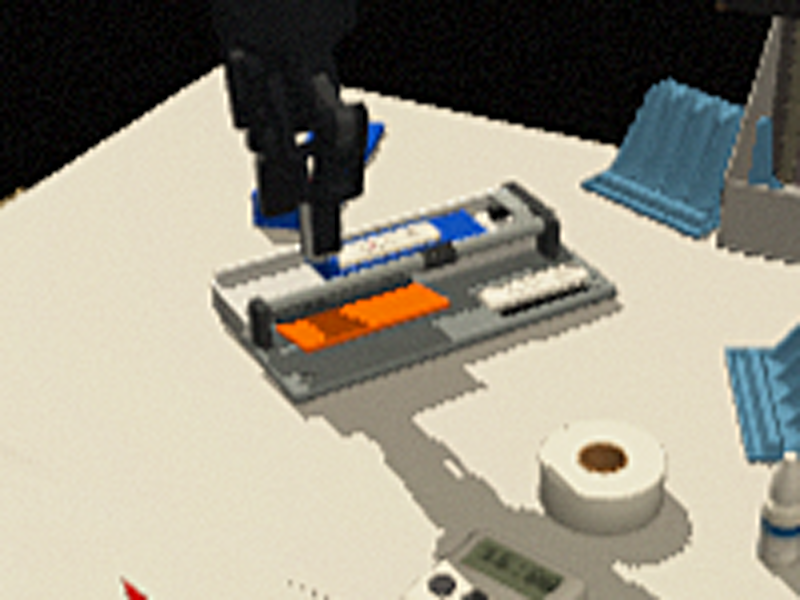

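Fingers hover over the paddle and the channel (about (320,250) in the crop), behind the carrier lip. I'll descend until there is contact.

>>> move_arm:
  plan: [0,0,0,0,0,0.015,0.05,0,0,0,0,0,0.028,0.05,0,0,0,0,0,0.034,0.05,0,0,0,0,0,0.036,0.05,0,0,0,0,0,0.036,0.05]

```text
clock: 3.68
position: [0.472, -0.2469, 0.2088]
ee_rot: [1.0, -0.026, 0.0, 0.0]
ft_force: [0.9, -0.6, 0.6]
grip_width: 0.584
grasp_force: 0.0
```

>>> move_arm:
  plan: [0,0,0,0,0,0.002,0.05,0,0,0,0,0,0.003,0.05,0,0,0,0,0,0.003,0.05]

```text
clock: 4.05
position: [0.4719, -0.247, 0.2057]
ee_rot: [1.0, -0.026, 0.0, 0.0]
ft_force: [0.1, 0.5, -0.4]
grip_width: 0.584
grasp_force: 0.0
```

>>> move_arm:
  plan: [0,0,0,0,0,0.001,0.05,0,0,0,0,0,0.002,0.05,0,0,0,0,0,0.002,0.05]

```text
clock: 4.42
position: [0.472, -0.247, 0.2038]
ee_rot: [1.0, -0.026, 0.0, 0.0]
ft_force: [-0.4, -0.6, 1.6]
grip_width: 0.589
grasp_force: 0.9
```

>>> move_arm:
  plan: [0,0,0,0,0,0.002,0.05,0,0,0,0,0,0.003,0.05,0,0,0,0,0,0.003,0.05]

```text
clock: 4.8
position: [0.472, -0.2469, 0.2007]
ee_rot: [1.0, -0.026, 0.0, 0.0]
ft_force: [0.1, 0.6, 2.8]
grip_width: 0.586
grasp_force: 1.6
```

>>> move_arm:
  plan: [0,0,0,0,0,0.001,0.05,0,0,0,0,0,0.002,0.05,0,0,0,0,0,0.002,0.05]

```text
clock: 5.18
position: [0.472, -0.2467, 0.1987]
ee_rot: [1.0, -0.025, 0.0, -0.0]
ft_force: [-0.9, 2.4, 4.7]
grip_width: 0.584
grasp_force: 2.4
```

>>> move_arm:
  plan: [0,0,0,0,0,0.001,0.05,0,0,0,0,0,0.0015,0.05,0,0,0,0,0,0.0015,0.05]

```text
clock: 5.55
position: [0.472, -0.2465, 0.1973]
ee_rot: [1.0, -0.025, -0.0, -0.0]
ft_force: [-1.9, 3.0, 6.1]
grip_width: 0.585
grasp_force: 3.1
```

>>> move_arm:
  plan: [0,0,0,0,0,0.001,0.05,0,0,0,0,0,0.001,0.05]

```text
clock: 5.8
position: [0.4721, -0.2466, 0.197]
ee_rot: [1.0, -0.025, 0.0, -0.0]
ft_force: [-5.2, 4.6, 14.3]
grip_width: 0.585
grasp_force: 7.0
```

```bash
python3 - <<'E'
from h import *
st(); 
p=manip.camera("scene"); a=p["color"][140:260,210:370]
cv2.imwrite("pics/scene3.png",cv2.resize(a,None,fx=5,fy=5,interpolation=2)[:,:,::-1])
E
```

```text
clk 5.8 stage xy mm [-106.6487  -32.0882] z 196.9848940401791 toolx deg -2.914588191333681 zaxis [ 0.0001  0.0002 -1.    ] F [-5.1748  4.6453 14.2735] Fstage [-5.407   4.3728] grip 49.92626122749344
```

View pics/scene3.png

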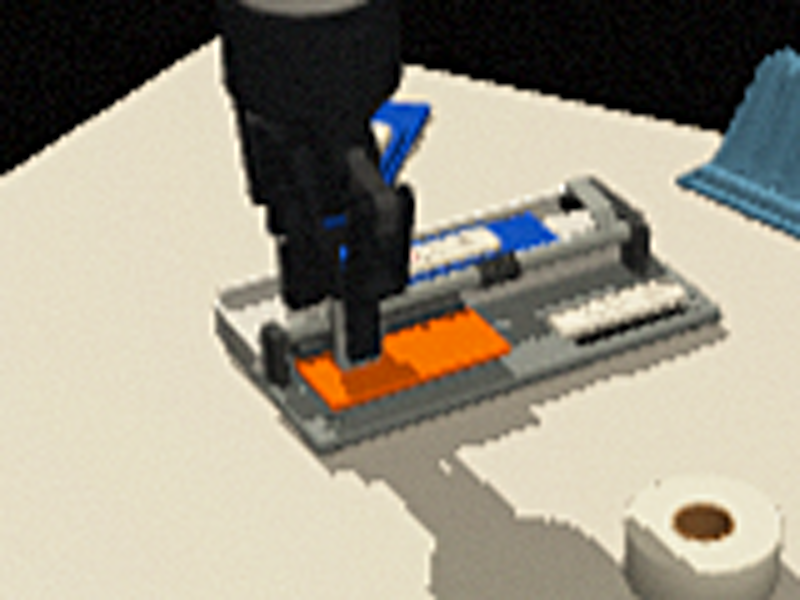

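The paddle is at its hard end (finger at (360,345) on the level orange paddle, force jumped to 14 N). Now I slide and push.

>>> move_arm:
  plan: [0,0,0,0.003,0,0,0.05,0,0,0,0.006,0,0,0.05,0,0,0,0.009,0,0,0.05,0,0,0,0.012,0,0,0.05,0,0,0,0.015,0,0,0.05,0,0,0,0.018,0,0,0.05,0,0,0,0.02,0,0,0.05,0,0,0,0.02,0,0,0.05]

```text
clock: 6.85
position: [0.4911, -0.2491, 0.1969]
ee_rot: [1.0, -0.026, -0.001, 0.001]
ft_force: [-8.5, 0.7, 16.1]
grip_width: 0.584
grasp_force: 7.9
```

```bash
cat > c.py <<'E'
from h import *
import sys
st(); p=manip.camera("top"); h=cv2.cvtColor(p["color"],cv2.COLOR_RGB2HSV)
m=cv2.inRange(h,(105,120,60),(125,255,255)); k=np.zeros_like(m);k[145:226,245:282]=m[145:226,245:282]
v,u=np.nonzero(k); q=np.array([ray(p,x,y,.028)[:2] for x,y in zip(u,v)])
s=(q-t)@Rm*1000; s=s[np.abs(s[:,1])<19]; print("blue x",s[:,0].min(),s[:,0].max(),"y",s[:,1].min(),s[:,1].max())
cv2.imwrite(f"pics/{sys.argv[1]}.png",cv2.resize(p["color"][130:270,220:340],None,fx=4,fy=4,interpolation=2)[:,:,::-1])
p=manip.camera("scene"); cv2.imwrite(f"pics/s{sys.argv[1]}.png",cv2.resize(p["color"][140:260,210:370],None,fx=5,fy=5,interpolation=2)[:,:,::-1])
E
python3 c.py a
```

```text
clk 6.85 stage xy mm [-87.5884 -33.6565] z 196.93030001799173 toolx deg -3.0222968358848736 zaxis [-0.0018 -0.0014 -1.    ] F [-8.4629  0.6661 16.0943] Fstage [-8.486   0.2297] grip 49.861470495422026
blue x 8.116852380237452 31.475431760352798 y -16.025431152900836 17.417956607837677
```

>>> move_arm:
  plan: [0,0,0,0.003,0,0,0.05,0,0,0,0.006,0,0,0.05,0,0,0,0.009,0,0,0.05,0,0,0,0.012,0,0,0.05,0,0,0,0.015,0,0,0.05,0,0,0,0.018,0,0,0.05,0,0,0,0.02,0,0,0.05,0,0,0,0.02,0,0,0.05]

```text
clock: 7.95
position: [0.511, -0.2502, 0.197]
ee_rot: [1.0, -0.026, -0.001, 0.001]
ft_force: [-9.6, 0.9, 17.2]
grip_width: 0.584
grasp_force: 8.0
```

```bash
python3 c.py b
```

```text
clk 7.95 stage xy mm [-67.63   -33.7615] z 196.98021973780442 toolx deg -3.0283285040457275 zaxis [-0.0019 -0.0015 -1.    ] F [-9.5732  0.9154 17.2026] Fstage [-9.6076  0.4215] grip 49.86252484391396
blue x 47.654042587887275 50.26319282326177 y 7.653414970886125 18.914553048482375
```

View pics/sb.png

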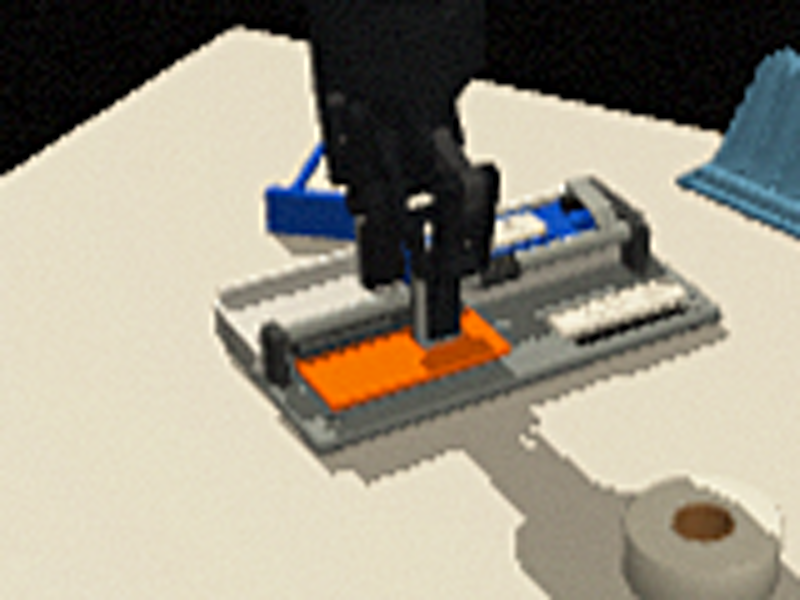

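The carrier's front is under the raised foot (about (565,215)), roughly 7 mm short. Now a slow final push, watching the force.

>>> move_arm:
  plan: [0,0,0,0.0015,0,0,0.05,0,0,0,0.003,0,0,0.05,0,0,0,0.0045,0,0,0.05,0,0,0,0.0055,0,0,0.05,0,0,0,0.0055,0,0,0.05]

```text
clock: 8.68
position: [0.5159, -0.2506, 0.1969]
ee_rot: [1.0, -0.027, -0.002, 0.001]
ft_force: [-12.8, 1.3, 19.1]
grip_width: 0.585
grasp_force: 9.7
```

>>> move_arm:
  plan: [0,0,0,0.001,0,0,0.05,0,0,0,0.001,0,0,0.05]

```text
clock: 8.93
position: [0.5168, -0.2507, 0.1969]
ee_rot: [1.0, -0.027, -0.002, 0.001]
ft_force: [-13.5, 1.2, 20.4]
grip_width: 0.587
grasp_force: 11.5
```

>>> move_arm:
  plan: [0,0,0,0.001,0,0,0.05,0,0,0,0.001,0,0,0.05]

```text
clock: 9.18
position: [0.5172, -0.2507, 0.1968]
ee_rot: [1.0, -0.027, -0.003, 0.001]
ft_force: [-17.1, 1.6, 23.1]
grip_width: 0.587
grasp_force: 13.5
```

>>> move_arm:
  plan: [0,0,0,0.001,0,0,0.05,0,0,0,0.001,0,0,0.05]

```text
clock: 9.43
position: [0.5176, -0.2508, 0.1968]
ee_rot: [1.0, -0.027, -0.004, 0.0]
ft_force: [-23.6, 2.8, 27.5]
grip_width: 0.584
grasp_force: 15.6
```

>>> move_arm:
  plan: [0,0,0,0.001,0,0,0.05,0,0,0,0.001,0,0,0.05]

```text
clock: 9.68
position: [0.518, -0.2509, 0.1967]
ee_rot: [1.0, -0.027, -0.005, 0.0]
ft_force: [-27.8, 4.3, 30.9]
grip_width: 0.588
grasp_force: 18.1
```

```bash
python3 c.py d
```

```text
clk 9.675 stage xy mm [-60.6643 -34.0627] z 196.6626789573556 toolx deg -3.0779929388369434 zaxis [-0.0098 -0.0004 -1.    ] F [-27.7711   4.2527  30.9125] Fstage [-27.9532   2.8178] grip 50.19008528025935
blue x 56.278503627636795 58.577578247634015 y -12.273623573395827 -5.324449574208614
```

View pics/sd.png

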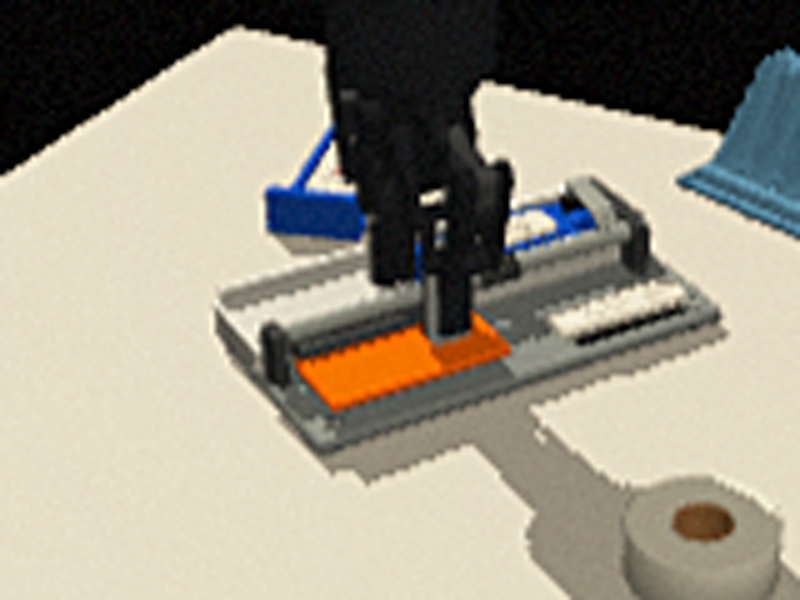

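Fx rises steadily on the stop with the finger front at about x = -50, and blue shows at the stop (about (590,215)), so the carrier is home. I back off a little with the paddle still held, then lift.

>>> move_arm:
  plan: [0,0,0,-0.003,0,0,0.05,0,0,0,-0.006,0,0,0.05,0,0,0,-0.009,0,0,0.05,0,0,0,-0.009,0,-0.003,0.05,0,0,0,-0.009,0,-0.006,0.05,0,0,0,-0.009,0,-0.009,0.05,0,0,0,-0.009,0,-0.012,0.05,0,0,0,-0.009,0,-0.02,0.05,0,0,0,-0.009,0,-0.04,0.05,0,0,0,-0.009,0,-0.07,0.05,0,0,0,-0.009,0,-0.1,0.05,0,0,0,-0.009,0,-0.13,0.05]

```text
clock: 11.28
position: [0.5122, -0.2489, 0.3276]
ee_rot: [1.0, -0.026, 0.0, 0.0]
ft_force: [1.0, -0.1, -0.1]
grip_width: 0.586
grasp_force: 0.0
```

>>> move_arm:
  plan: [0,0,0,-0.03,0.02,-0.02,0.05,0,0,0,-0.08,0.05,-0.04,0.05,0,0,0,-0.12,0.09,-0.06,0.05,0,0,0,-0.15,0.13,-0.06,0.05,0,0,0,-0.15,0.17,-0.06,0.05,0,0,0,-0.15,0.17,-0.06,0.05]

```text
clock: 12.02
position: [0.3523, -0.4136, 0.3864]
ee_rot: [1.0, -0.028, -0.0, 0.0]
ft_force: [0.4, 1.0, 0.7]
grip_width: 0.582
grasp_force: 0.0
```

```bash
python3 c.py e; python3 - <<'E'
import cv2,numpy as np
a=cv2.imread("pics/e.png");b=cv2.imread("pics/se.png")
b=cv2.resize(b,(410,308)); c=np.zeros((560,800,3),np.uint8); a=cv2.resize(a,(390,455)); c[:455,:390]=a; c[:308,390:]=b
cv2.imwrite("pics/fin.png",c)
E
```

```text
clk 12.025 stage xy mm [-217.7338 -205.05  ] z 386.44313617534795 toolx deg -3.1834905245040144 zaxis [-0.0002 -0.0007 -1.    ] F [0.3723 1.0171 0.6887] Fstage [0.3195 1.0349] grip 49.73144188007609
blue x -50.46329975747643 58.577578247634015 y -16.6216823362826 18.914553048482375
```

View pics/fin.png

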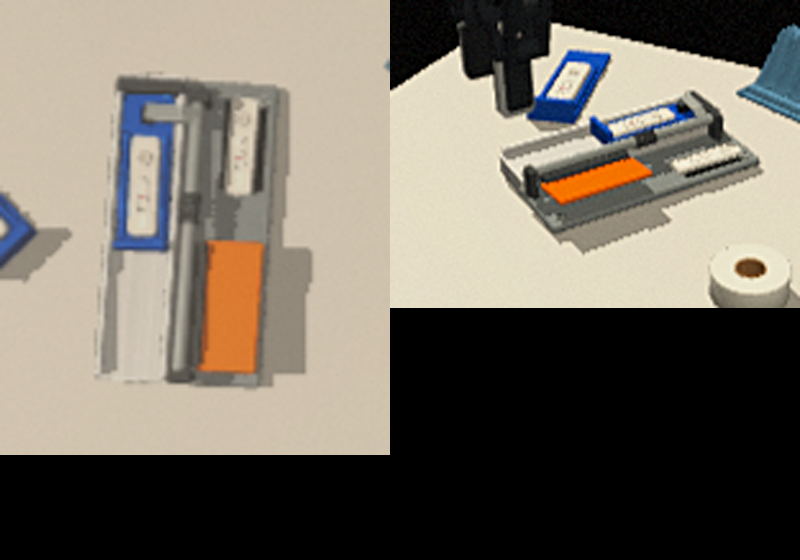

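The final view shows the carrier against the stop (130,95), with the foot on it (155,112). The paddle is up and the gripper is clear. Handing in.

```bash
python3 -c "
from workcell import manip
print(manip.hand_in())"
```

```text
the job is handed in; nothing more can be done
None
```

The carrier is fully home against the stop and clamped by the clip, with the arm clear; I handed the job in at about 12 s, and the hand-in call returned no verdict.

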